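# Change over the bottle warmer

## Robot

A 6-joint arm with a two-finger parallel gripper is mounted at the origin on the work surface. World frame = base frame: x ahead of the robot, y to its left, z up, the work surface at z = 0. Lengths are in m, angles in rad, forces in N, time in s.
With the tool pointing down it reaches from about 0.35 to 0.8 m from the base axis. Payload 7.3 kg.
Tool frame: the origin (TCP) lies midway between the tips of the shut fingers; the grasp point (between the pads) lies 19 mm behind it; z points along the fingers, y is the line along which they close (so a half turn about z gives the same grasp; the last joint's range is limited). The gripper opens to 85 mm and grips with 20 to 120 N. Pads are 22 mm wide; open, the fingers measure 114 mm over their backs; the gripper's body (76 mm by 85 mm) begins 54 mm behind the grasp point. The pads swing forward as they close: fully open they stand 13 mm farther back than shut.
Start: joints at [1.203, 0.342, 1.524, -0, 1.275, -0.146], TCP at [0.115, 0.512, 0.231] pointing down, gripper open.
Joint ranges: [-2.53, 2.53], [-0.77, 2.02], [0.04, 2.7], [-1, 4.14], [0.28, 2.66], [-3.11, 3.11]. Speed limits (rad/s): [2.57, 2.57, 3.14, 3.14, 3.14, 3.14].

## Interface

Orientations are given as a 3x3 rotation matrix whose columns are the frame's x, y, z axes.
In Python, from bench import r gives the robot as it stands. Calls block until the motion is done:
- r.move_pose(position, orientation): joint-space move of the TCP to a pose.
- r.move_l(position, attitude=None, rate=0.15, contact_N=None): straight line of the TCP; attitude=None keeps the orientation; rate is the mean speed in m/s. With contact_N (N) it stops when the force on the tool has changed by that much, and returns True; else False.
- r.move_j(angles): joint-space move.
- r.set_gripper(opening): finger opening in m; the grip force is fixed at half the most; returns when the fingers have stopped.
- r.hold(seconds).
- r.ik(position, orientation): joint angles nearest the present ones, or None.
- r.observe(): the state.
- r.get_image(name): name is "scene" or "top" or "wrist"; returns the picture (480x640x3 uint8, red, green, blue); there is no depth.
- r.camera_params(name): a dict with "fx", "fy", "cx", "cy" (pixels), "k1" (the pictures are not rectified: a ray, as slopes to the right and down, at radius r is drawn at 1 + k1 r^2 times it, then the intrinsics apply), "R" (3x3) and "t" (3): a world point X has camera coordinates R X + t; the wrist camera has in their place "mount" (4x4, takes a point from camera to tool coordinates, whose origin is the TCP and whose axes are the flange's). Camera axes: x right, y down, z forward; pixel columns grow to the right and rows downward; lengths in m; the calibration is good to about 2 mm. A picture is of the moment at which its call begins: read the wrist's pose just before it. camera_params takes no time and is no camera call.
A pose or a line that the arm cannot do raises r.Unreachable and nothing moves.
- r.finish_job(): hands the job in; it is judged then, once.
The state is a dict: "time": time; "joint_positions": joint angles; "qd": joint speeds; "joint_torque": joint torques, N m; "ee_pos": TCP position; "tcp_rot": TCP orientation; "contact_force": force on the tool from outside, world axes, zero at the start; "moment": the same for the moment, N m; "gripper_width": finger opening in m; "finger_force": force on a finger pad.
Only numpy, scipy, OpenCV 4.12 (cv2) and the standard library are available. Lean on these libraries where they do the work, as an engineer would, in place of code of your own. Each camera call takes 0.05 s, during which the arm holds its last target. There are 200 camera calls.

## Task

Change over the bottle warmer: first shut its air valve fully, then take down every bottle that is hanging on the rack and stand it upright inside the grey tray. With the valve still shut, hang each bottle that stands on the table by its handle bar across both prongs of a double hook of its own, and last open the valve to 45 degrees, half open, leaving the bottles hanging still. Leave the tape, jar, vials and flask where they are.

Things in the scene. Friction and masses are not known exactly. Their poses are not given: they have to be found in the camera images.
- cold_a: Bottle to hang, on the table at the start (may be absent): amber bottle fixed in a carrier, rigid, 0.3 kg. Grey foot 76 mm across; two upright wires at y = +-44 mm carry a black handle bar along its own y, 10 mm thick (x), 96 mm long, 12 mm high, centred 140 mm above the origin (bottle shoulder at 80, cap top at 98 mm). Origin: centre of the foot's underside, z up. Same either way round.
- cold_b: Bottle to hang, on the table at the start (may be absent): amber bottle fixed in a carrier, rigid, 0.3 kg. Grey foot 76 mm across; two upright wires at y = +-44 mm carry a black handle bar along its own y, 10 mm thick (x), 96 mm long, 12 mm high, centred 140 mm above the origin (bottle shoulder at 80, cap top at 98 mm). Origin: centre of the foot's underside, z up. Same either way round.
- cold_c: Bottle to hang, on the table at the start (may be absent): amber bottle fixed in a carrier, rigid, 0.3 kg. Grey foot 76 mm across; two upright wires at y = +-44 mm carry a black handle bar along its own y, 10 mm thick (x), 96 mm long, 12 mm high, centred 140 mm above the origin (bottle shoulder at 80, cap top at 98 mm). Origin: centre of the foot's underside, z up. Same either way round.
- warm_a: Bottle hanging on the rack at the start (may be absent): amber bottle fixed in a carrier, rigid, 0.3 kg. Grey foot 76 mm across; two upright wires at y = +-44 mm carry a black handle bar along its own y, 10 mm thick (x), 96 mm long, 12 mm high, centred 140 mm above the origin (bottle shoulder at 80, cap top at 98 mm). Origin: centre of the foot's underside, z up. Same either way round.
- warm_b: Bottle hanging on the rack at the start (may be absent): amber bottle fixed in a carrier, rigid, 0.3 kg. Grey foot 76 mm across; two upright wires at y = +-44 mm carry a black handle bar along its own y, 10 mm thick (x), 96 mm long, 12 mm high, centred 140 mm above the origin (bottle shoulder at 80, cap top at 98 mm). Origin: centre of the foot's underside, z up. Same either way round.
- warm_c: Bottle hanging on the rack at the start (may be absent): amber bottle fixed in a carrier, rigid, 0.3 kg. Grey foot 76 mm across; two upright wires at y = +-44 mm carry a black handle bar along its own y, 10 mm thick (x), 96 mm long, 12 mm high, centred 140 mm above the origin (bottle shoulder at 80, cap top at 98 mm). Origin: centre of the foot's underside, z up. Same either way round.
- tray: low open grey plastic tray standing loose (1 kg) to the left of the warmer, 250 (x) by 135 (y) by 30 mm high, walls and floor 5 mm. Origin: centre of its underside; x along its length. It takes two bottles one behind the other along x (at x = +-55 mm, bars along y).
- warmer: bottle warmer, fixed: white base 150 x 440 x 30 mm with a black air grille; aluminium rail along y, 222 mm high, 64 mm behind (+x) the hooks' middle, on two posts; three double hooks on the rail pointing to -x; at its right end (-y) the valve block. Origin: centre of the base's underside; x points away from the robot, y along the rail.
- hook0 (a point): left (+y) double hook: centre of a hung handle bar, 205 mm above the table; axes as the warmer's. Two 8 mm round prongs, 22 mm to either side (y), come from the rail towards -x; flat trough from x = -10 to +10 mm, its top 6 mm below this point; upturned tips at x = -28 mm, top 12 mm above it. The bar lies across both prongs; fingers fit between them. Hooks are 130 mm apart.
- hook1 (a point): middle double hook: centre of a hung handle bar, 205 mm above the table; axes as the warmer's. Two 8 mm round prongs, 22 mm to either side (y), come from the rail towards -x; flat trough from x = -10 to +10 mm, its top 6 mm below this point; upturned tips at x = -28 mm, top 12 mm above it. The bar lies across both prongs; fingers fit between them. Hooks are 130 mm apart.
- hook2 (a point): right (-y) double hook: centre of a hung handle bar, 205 mm above the table; axes as the warmer's. Two 8 mm round prongs, 22 mm to either side (y), come from the rail towards -x; flat trough from x = -10 to +10 mm, its top 6 mm below this point; upturned tips at x = -28 mm, top 12 mm above it. The bar lies across both prongs; fingers fit between them. Hooks are 130 mm apart.
- valve_grip (a point): on the vertical axis of the valve handle, at grip height (95 mm above the table); does not turn; axes as the warmer's. The handle is a black bar 12 mm thick, 78 to 106 mm above the table, reaching 48 mm from the axis at its pointing end (white mark) and 20 mm at the other; below it a white block, 50 mm high.
- valve (a joint): angle of the valve handle, rad: 0 = shut (pointing end towards the warmer's +y, square to the pipe), growing anticlockwise from above, 1.571 = fully open (pointing end towards the warmer's -x, at the robot); stops at both ends. Black ticks on the dial show 0, 45 and 90 degrees. Stiff (0.06 N m); stays where left.
- tape: bystander: white tape roll, 60 mm across, 22 mm high
- jar: bystander: white jar with blue cap, 72 mm across, 75 mm high
- flask: bystander: amber bottle without carrier, 68 mm across, 130 mm high
- vial_a: bystander: small clear vial, 28 mm across, 50 mm high
- vial_b: bystander: small clear vial, 28 mm across, 50 mm high
Not all that is in view belongs to the job. Leave any blue or pink look-alike of the cold_c alone.

How it is judged:
On the way, in this order (a step that is already met when the one before it is completed fails the run):
1. the valve is shut (value of joint valve below 0.07 rad), for 0.2 s.
2. the bottles that hung on the rack stand released in the tray, the valve still shut (value of joint valve below 0.07 rad and x of warm_a in the frame of tray between -0.09 and 0.09 m and y of warm_a in the frame of tray between -0.035 and 0.035 m and z of warm_a in the frame of tray between -0.002 and 0.014 m and angle between each of warm_a, warm_b, warm_c's own z axis and vertical below 0.2 rad and linear speed of each of warm_a, warm_b, warm_c below 0.05 m/s and contact force between the fingers and warm_a below 0.2 N and x of warm_b in the frame of tray between -0.09 and 0.09 m and y of warm_b in the frame of tray between -0.035 and 0.035 m and z of warm_b in the frame of tray between -0.002 and 0.014 m and contact force between the fingers and warm_b below 0.2 N and x of warm_c in the frame of tray between -0.09 and 0.09 m and y of warm_c in the frame of tray between -0.035 and 0.035 m and z of warm_c in the frame of tray between -0.002 and 0.014 m and contact force between the fingers and warm_c below 0.2 N), for 0.2 s.
3. every bottle from the table hangs released on a hook, the valve still shut (value of joint valve below 0.07 rad and ((x of cold_a in the frame of hook0 between -0.03 and 0.03 m and y of cold_a in the frame of hook0 between -0.025 and 0.025 m and z of cold_a in the frame of hook0 between -0.15 and -0.128 m) or (x of cold_a in the frame of hook1 between -0.03 and 0.03 m and y of cold_a in the frame of hook1 between -0.025 and 0.025 m and z of cold_a in the frame of hook1 between -0.15 and -0.128 m) or (x of cold_a in the frame of hook2 between -0.03 and 0.03 m and y of cold_a in the frame of hook2 between -0.025 and 0.025 m and z of cold_a in the frame of hook2 between -0.15 and -0.128 m)) and angle between each of cold_a, cold_b, cold_c's own z axis and vertical below 0.2 rad and linear speed of each of cold_a, cold_b, cold_c below 0.05 m/s and contact force between the fingers and cold_a below 0.2 N and ((x of cold_b in the frame of hook0 between -0.03 and 0.03 m and y of cold_b in the frame of hook0 between -0.025 and 0.025 m and z of cold_b in the frame of hook0 between -0.15 and -0.128 m) or (x of cold_b in the frame of hook1 between -0.03 and 0.03 m and y of cold_b in the frame of hook1 between -0.025 and 0.025 m and z of cold_b in the frame of hook1 between -0.15 and -0.128 m) or (x of cold_b in the frame of hook2 between -0.03 and 0.03 m and y of cold_b in the frame of hook2 between -0.025 and 0.025 m and z of cold_b in the frame of hook2 between -0.15 and -0.128 m)) and contact force between the fingers and cold_b below 0.2 N and ((x of cold_c in the frame of hook0 between -0.03 and 0.03 m and y of cold_c in the frame of hook0 between -0.025 and 0.025 m and z of cold_c in the frame of hook0 between -0.15 and -0.128 m) or (x of cold_c in the frame of hook1 between -0.03 and 0.03 m and y of cold_c in the frame of hook1 between -0.025 and 0.025 m and z of cold_c in the frame of hook1 between -0.15 and -0.128 m) or (x of cold_c in the frame of hook2 between -0.03 and 0.03 m and y of cold_c in the frame of hook2 between -0.025 and 0.025 m and z of cold_c in the frame of hook2 between -0.15 and -0.128 m)) and contact force between the fingers and cold_c below 0.2 N), for 0.2 s.
4. the valve is at 45 degrees (value of joint valve between 0.695 and 0.875 rad), for 0.2 s.
At the end, for the whole second after the job is handed in: The valve stands at 45 degrees (within 5 degrees); every bottle from the table hangs at rest and upright (within 11 degrees) by its bar across both prongs of a hook, and every bottle that hung there stands upright and at rest inside the tray, all released (all of step 4 and ((x of cold_a in the frame of hook0 between -0.03 and 0.03 m and y of cold_a in the frame of hook0 between -0.025 and 0.025 m and z of cold_a in the frame of hook0 between -0.15 and -0.128 m) or (x of cold_a in the frame of hook1 between -0.03 and 0.03 m and y of cold_a in the frame of hook1 between -0.025 and 0.025 m and z of cold_a in the frame of hook1 between -0.15 and -0.128 m) or (x of cold_a in the frame of hook2 between -0.03 and 0.03 m and y of cold_a in the frame of hook2 between -0.025 and 0.025 m and z of cold_a in the frame of hook2 between -0.15 and -0.128 m)) and angle between each of cold_a, cold_b, cold_c, warm_a, warm_b, warm_c's own z axis and vertical below 0.2 rad and linear speed of each of cold_a, cold_b, cold_c, warm_a, warm_b, warm_c below 0.05 m/s and contact force between the fingers and cold_a below 0.2 N and ((x of cold_b in the frame of hook0 between -0.03 and 0.03 m and y of cold_b in the frame of hook0 between -0.025 and 0.025 m and z of cold_b in the frame of hook0 between -0.15 and -0.128 m) or (x of cold_b in the frame of hook1 between -0.03 and 0.03 m and y of cold_b in the frame of hook1 between -0.025 and 0.025 m and z of cold_b in the frame of hook1 between -0.15 and -0.128 m) or (x of cold_b in the frame of hook2 between -0.03 and 0.03 m and y of cold_b in the frame of hook2 between -0.025 and 0.025 m and z of cold_b in the frame of hook2 between -0.15 and -0.128 m)) and contact force between the fingers and cold_b below 0.2 N and ((x of cold_c in the frame of hook0 between -0.03 and 0.03 m and y of cold_c in the frame of hook0 between -0.025 and 0.025 m and z of cold_c in the frame of hook0 between -0.15 and -0.128 m) or (x of cold_c in the frame of hook1 between -0.03 and 0.03 m and y of cold_c in the frame of hook1 between -0.025 and 0.025 m and z of cold_c in the frame of hook1 between -0.15 and -0.128 m) or (x of cold_c in the frame of hook2 between -0.03 and 0.03 m and y of cold_c in the frame of hook2 between -0.025 and 0.025 m and z of cold_c in the frame of hook2 between -0.15 and -0.128 m)) and contact force between the fingers and cold_c below 0.2 N and x of warm_a in the frame of tray between -0.09 and 0.09 m and y of warm_a in the frame of tray between -0.035 and 0.035 m and z of warm_a in the frame of tray between -0.002 and 0.014 m and contact force between the fingers and warm_a below 0.2 N and x of warm_b in the frame of tray between -0.09 and 0.09 m and y of warm_b in the frame of tray between -0.035 and 0.035 m and z of warm_b in the frame of tray between -0.002 and 0.014 m and contact force between the fingers and warm_b below 0.2 N and x of warm_c in the frame of tray between -0.09 and 0.09 m and y of warm_c in the frame of tray between -0.035 and 0.035 m and z of warm_c in the frame of tray between -0.002 and 0.014 m and contact force between the fingers and warm_c below 0.2 N and velocity of joint valve between -0.05 and 0.05 rad/s); the robot touches nothing.
It fails at once if a thing that is not part of the job (tape, jar, flask, vials) is pushed more than 4 cm away (distance of any of tape, jar, flask, vial_a, vial_b from where it was at the start of the episode above 0.04 m).
Of cold_a, cold_b, cold_c only 2 to 3 are there at a start; the rules pass over those that are not, and their reading is None.
Of warm_a, warm_b, warm_c only 1 to 2 are there at a start; the rules pass over those that are not, and their reading is None.
At some moment in a run one of tray may be knocked a few centimetres aside while the robot is not near it.
It also fails if it takes over 210 s, if anything falls off the work surface, if the arm or the gripper's body presses on something with over 40 N, if the wrist force passes 120 N, or if a joint passes its speed limit or range.

## Working session

There is one attempt and no reset: what is moved stays moved. The work goes in short steps, each a Python script; the robot and the scene stay as the last script left them, time stands still between calls to the robot, and variables do not carry over. Pictures are saved under pics/ and viewed, at most 14 in all, crops included, and the job is handed in when it is done.

```bash
ls; mkdir -p pics; cat > h.py <<'E'
import numpy as np, cv2
from bench import r
def save(n,f):
    im=r.get_image(n); cv2.imwrite(f'pics/{f}.png',im[:,:,::-1]); return im
def proj(c,X):
    X=np.atleast_2d(X); p=X@np.array(c['R']).T+np.array(c['t']); s=p[:,:2]/p[:,2:]
    s=s*(1+c['k1']*(s**2).sum(1,keepdims=True)); return s*[c['fx'],c['fy']]+[c['cx'],c['cy']]
def ray(c,uv):
    d=(np.array(uv,float)-[c['cx'],c['cy']])/[c['fx'],c['fy']]; s=d.copy()
    for _ in range(20): s=d/(1+c['k1']*(s@s))
    R=np.array(c['R']); return -R.T@np.array(c['t']), R.T@np.array([s[0],s[1],1.])
def onz(c,uv,z):
    o,d=ray(c,uv); return o+d*(z-o[2])/d[2]
def wcam():
    s=r.observe(); c=dict(r.camera_params('wrist')); M=np.array(c['mount'])
    T=np.eye(4); T[:3,:3]=s['tcp_rot']; T[:3,3]=s['ee_pos']; W=np.linalg.inv(T@M)
    c['R']=W[:3,:3]; c['t']=W[:3,3]; return c
def down(a):  # tool y (closing line) at world angle a
    y=np.array([np.cos(a),np.sin(a),0]); z=np.array([0,0,-1.]); return np.column_stack([np.cross(y,z),y,z])
E
python3 - <<'E'
from h import *
for n in ('scene','top'):
    save(n,n+'0'); c=r.camera_params(n); print(n,{k:np.round(v,3).tolist() for k,v in c.items()}, -np.array(c['R']).T@c['t'])
s=r.observe(); print(s['time'],s['ee_pos'],np.round(s['tcp_rot'],3).tolist())
E
```

```text
pics
scene {'fx': 589.576, 'fy': 589.576, 'cx': 317.698, 'cy': 237.27, 'k1': 0.063, 'R': [[0.585, 0.811, -0.002], [0.661, -0.478, -0.579], [-0.471, 0.337, -0.815]], 't': [-0.215, -0.242, 1.644]} [ 1.05898848 -0.49581346  1.20016956]
top {'fx': 522.222, 'fy': 522.222, 'cx': 319.867, 'cy': 231.681, 'k1': -0.114, 'R': [[-0.013, -1.0, 0.009], [-0.996, 0.013, -0.089], [0.089, -0.01, -0.996]], 't': [-0.061, 0.445, 1.502]} [ 0.30956746 -0.05131003  1.5357833 ]
0.1 [0.11537208 0.51179938 0.23071176] [[-0.975, 0.22, -0.0], [0.22, 0.975, -0.001], [0.0, -0.001, -1.0]]
```

View pics/scene0.png

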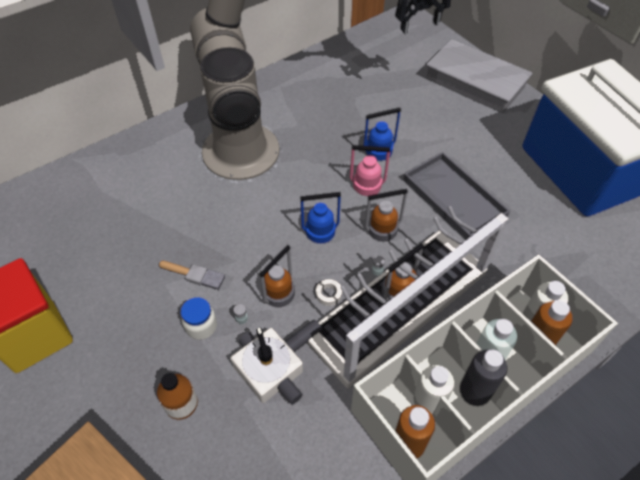

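View pics/top0.png

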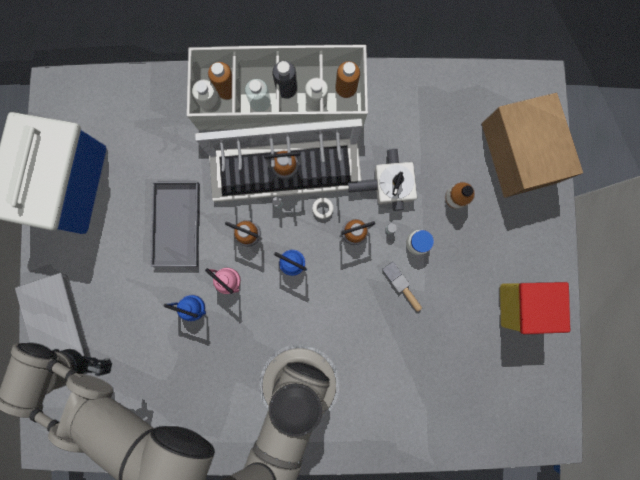

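The top view shows one warm bottle on the middle hook (285,163). Amber carriers stand on the table at (246,232) and (356,231), and these two are the cold ones. The blue carriers at (191,308) and (292,262) and the pink one at (227,281) are look-alikes. I'll confirm in enlarged crops, which also give me the handle bars and the valve.

```bash
python3 - <<'E'
import cv2
a=cv2.imread('pics/top0.png')[115:275,145:425]; cv2.imwrite('pics/c1.png',cv2.resize(a,None,fx=2.85,fy=2.85,interpolation=cv2.INTER_CUBIC)[:600])
a=cv2.imread('pics/scene0.png')[180:410,220:520]; cv2.imwrite('pics/c2.png',cv2.resize(a,None,fx=2.6,fy=2.6,interpolation=cv2.INTER_CUBIC)[:600])
E
```

```text
(no output)
```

View pics/c1.png

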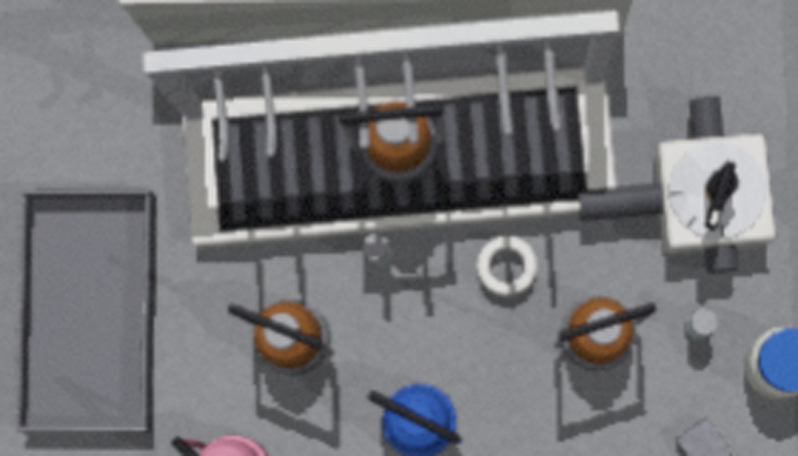

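View pics/c2.png

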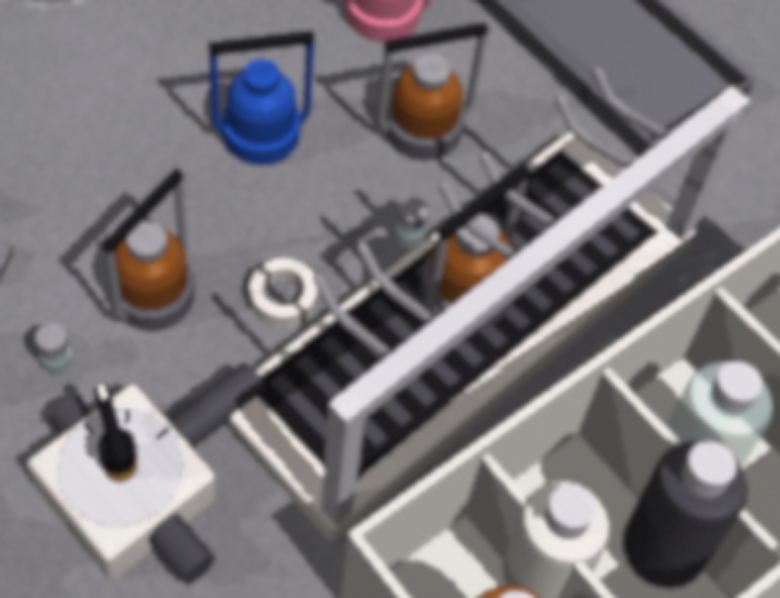

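The crops confirm it: two amber bottles in grey carriers stand on the table (bars at crop (232,310)-(322,346) and (562,337)-(652,310)), and one hangs on the middle hook. The blue and pink ones are decoys. The valve is nearly fully open, pointing at the robot. Next I convert these points to world positions.

```bash
python3 - <<'E'
from h import *
c=r.camera_params('top'); sc=r.camera_params('scene')
f=lambda u,v,z: onz(c,(145+u/2.85,115+v/2.85),z)
def pr(n,a,b):
    d=b-a; print(n,'mid',np.round((a+b)/2,4),'len',np.linalg.norm(d).round(4),'ang',np.degrees(np.arctan2(d[1],d[0])).round(1))
g=lambda u,v,z: onz(sc,(220+u/2.6,180+v/2.6),z)
pr('rail',f(618,22,.222),f(147,60,.222)); pr('rail scene',g(345,402,.222),g(738,98,.222))
pr('warm',f(440,107,.211),f(342,117,.211))
pr('coldL',f(326,346,.146),f(231,308,.146)); pr('coldL s',g(388,43,.146),g(485,29,.146))
pr('coldR',f(560,338,.146),f(654,308,.146)); pr('coldR s',g(108,243,.146),g(180,176,.146))
pr('base front',f(608,208,.03),f(195,240,.03))
for p in [(24,193),(155,192),(151,431),(22,431)]: print('tray',f(*p,.03).round(4))
print('dial',f(717,193,.055),g(121,466,.055)); pr('handle',f(733,166,.106),f(712,225,.106)); pr('handle s',g(120,455,.106),g(102,388,.106))
for n,p,z in [('tape',(507,265),.022),('vial',(376,248),.05),('vial2',(703,322),.05),('jar',(785,360),.075)]: print(n,f(*p,z).round(3))
E
```

```text
rail mid [0.6938 0.0371 0.222 ] len 0.4295 ang 93.9
rail scene mid [0.694  0.0412 0.222 ] len 0.4173 ang 93.8
warm mid [0.6297 0.0301 0.211 ] len 0.0894 ang 95.2
coldL mid [0.4411 0.1411 0.146 ] len 0.0969 ang 67.6
coldL s mid [0.4461 0.1432 0.146 ] len 0.0885 ang 64.5
coldR mid [ 0.441  -0.1676  0.146 ] len 0.0931 ang -73.0
coldR s mid [ 0.4471 -0.1682  0.146 ] len 0.0863 ang 103.5
base front mid [0.5565 0.0312 0.03  ] len 0.4247 ang 93.7
tray [0.5947 0.4224 0.03  ]
tray [0.5933 0.2851 0.03  ]
tray [0.3477 0.2872 0.03  ]
tray [0.3489 0.4205 0.03  ]
dial [ 0.5803176  -0.28949293  0.055     ] [ 0.58734295 -0.28967196  0.055     ]
handle mid [ 0.5685 -0.2867  0.106 ] len 0.0625 ang 159.0
handle s mid [ 0.5725 -0.285   0.106 ] len 0.059 ang 161.0
tape [ 0.514 -0.076  0.022]
vial [0.529 0.056 0.05 ]
vial2 [ 0.45  -0.272  0.05 ]
jar [ 0.409 -0.349  0.075]
```

```bash
cat >> h.py <<'E'
def go(p,a):
    """joint move to xyz p with closing line at angle a (deg), choosing the half turn nearest"""
    q0=np.array(r.observe()['joint_positions']); best=None
    for k in (0,180):
        q=r.ik(p,down(np.radians(a+k)))
        if q is not None and (best is None or abs(np.array(q)-q0).max()<best[0]): best=(abs(np.array(q)-q0).max(),q)
    if best is None: raise RuntimeError(f'unreachable {p} {a}')
    r.move_j(best[1])
E
python3 - <<'E'
from h import *
print(np.round(r.camera_params('wrist')['mount'],3).tolist(), r.camera_params('wrist')['fx'])
s=r.observe(); R0=np.array(s['tcp_rot'])
for p,a in [((.583,-.289,.25),69),((.583,-.289,.076),69),((.583,-.289,.076),2),((.63,.035,.30),4),((.6215,.165,.3),4),((.639,-.095,.3),4),((.47,.355,.3),0),((.44,.14,.3),-24),((.44,-.168,.3),15),((.55,.03,.4),4)]:
    print(p,a,[None if (q:=r.ik(p,down(np.radians(a+k)))) is None else np.round(q,2).tolist() for k in (0,180)])
E
```

```text
[[-0.001, -0.961, -0.276, 0.07], [1.0, -0.0, -0.001, -0.001], [0.001, -0.276, 0.961, -0.142], [0.0, 0.0, 0.0, 1.0]] 356.4328078452408
(0.583, -0.289, 0.25) 69 [[-0.58, 0.57, 1.1, -0.0, 1.47, -1.78], [-0.58, 0.57, 1.1, -0.0, 1.47, 1.36]]
(0.583, -0.289, 0.076) 69 [[-0.58, 0.71, 1.34, -0.0, 1.09, -1.78], [-0.58, 0.71, 1.34, -0.0, 1.09, 1.36]]
(0.583, -0.289, 0.076) 2 [[-0.58, 0.71, 1.34, -0.0, 1.09, -0.61], [-0.58, 0.71, 1.34, -0.0, 1.09, 2.53]]
(0.63, 0.035, 0.3) 4 [[-0.07, 0.51, 1.07, -0.0, 1.56, -0.14], [-0.07, 0.51, 1.07, -0.0, 1.56, 3.01]]
(0.6215, 0.165, 0.3) 4 [[0.14, 0.54, 1.03, -0.0, 1.58, 0.07], [0.14, 0.54, 1.03, -0.0, 1.58, -3.07]]
(0.639, -0.095, 0.3) 4 [[-0.27, 0.54, 1.02, -0.0, 1.58, -0.34], [-0.27, 0.54, 1.02, -0.0, 1.58, 2.81]]
(0.47, 0.355, 0.3) 0 [[0.52, 0.42, 1.21, -0.0, 1.51, 0.52], [0.52, 0.42, 1.21, -0.0, 1.51, -2.62]]
(0.44, 0.14, 0.3) -24 [[0.14, 0.18, 1.56, -0.0, 1.41, 0.56], [0.14, 0.18, 1.56, -0.0, 1.41, -2.58]]
(0.44, -0.168, 0.3) 15 [[-0.53, 0.19, 1.54, -0.0, 1.41, -0.79], [-0.53, 0.19, 1.54, -0.0, 1.41, 2.35]]
(0.55, 0.03, 0.4) 4 [[-0.08, 0.33, 1.09, -0.0, 1.72, -0.15], [-0.08, 0.33, 1.09, -0.0, 1.72, 2.99]]
```

```bash
python3 - <<'E'
from h import *
import json
s=r.observe(); p=s['ee_pos']; r.move_l([p[0],p[1],.36],rate=.3)
go((.56,.03,.38),4); 
def shot(n):
    c=wcam(); save('wrist',n); json.dump({k:np.array(v).tolist() for k,v in c.items()},open(f'pics/{n}.json','w')); return c
shot('w_rack')
go((.583,-.289,.25),69) ; r.move_j(r.ik((.583,-.289,.25),down(np.radians(69))))
c=shot('w_valve'); print(r.observe()['time'], proj(c,[[.583,-.289,.106],[.583,-.289,.05]]))
E
python3 -c "
import cv2,numpy as np
cv2.imwrite('pics/both.png',cv2.resize(np.vstack([cv2.imread('pics/w_rack.png')[:, :],]),None,fx=1.25,fy=1.25)[:600])"
```

```text
7.1083 [[320.91646904 228.59314851]
 [320.77153731 214.92589721]]
```

View pics/both.png

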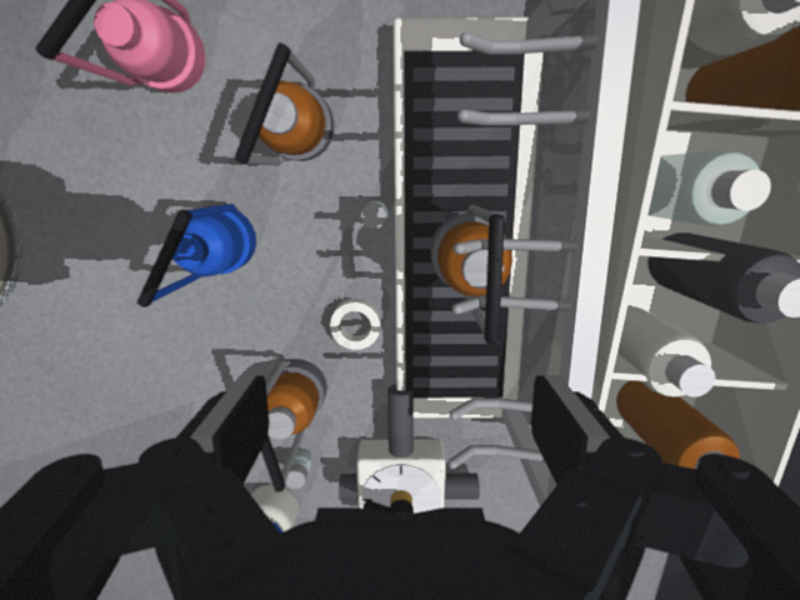

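View pics/w_valve.png

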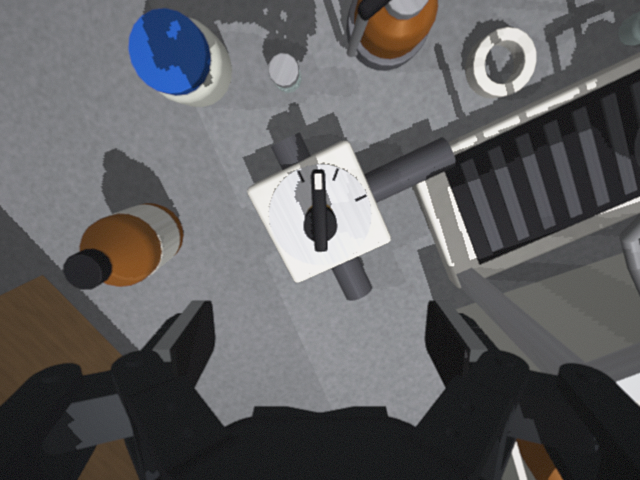

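The wrist views show the warm bar across the middle hook at (496,217)-(494,342) in the x1.25 picture, with hook tips at (466,38), (464,116), (460,247) and (459,308). The valve handle runs from (319,170), the marked end, to (321,250), and the dial ticks and pipe are visible.

```bash
python3 - <<'E'
from h import *
import json
L=lambda n: json.load(open(f'pics/{n}.json'))
v=L('w_valve'); a=onz(v,(319.3,170),.106); b=onz(v,(321,250),.106); d=a-b
print('len',np.linalg.norm(d),'ang',np.degrees(np.arctan2(d[1],d[0])),'axis',b+d*20/68)
q=[onz(v,p,.05) for p in [(347,140),(249,190),(298,282),(390,238)]]; print('block centre',np.mean(q,0),np.linalg.norm(q[0]-q[1]),'ang',np.degrees(np.arctan2(*(q[1]-q[0])[1::-1])))
w=L('w_rack'); f=lambda u,v_,z: onz(w,(u/1.25,v_/1.25),z)
for n,p in [('h0L',(466,38)),('h0R',(464,116)),('h1L',(460,247)),('h1R',(459,308)),('h2L',(455,413)),('h2R',(454,464))]: print(n,f(*p,.215).round(4))
def pr(n,a,b): d=b-a; print(n,((a+b)/2).round(4),np.linalg.norm(d).round(4),np.degrees(np.arctan2(d[1],d[0])).round(1))
pr('warm',f(494,342,.211),f(496,217,.211)); pr('coldL',f(243,158,.146),f(284,47,.146)); pr('railedge',f(596,380,.222),f(640,0,.222))
E
```

```text
len 0.06603396939335489 ang 160.1771508594298 axis [ 0.58201424 -0.28897025  0.106     ]
block centre [ 0.58285631 -0.28873123  0.05      ] 0.10366376959714056 ang -84.68308228747982
h0L [0.5893 0.1834 0.215 ]
h0R [0.593  0.1391 0.215 ]
h1L [0.5995 0.0551 0.215 ]
h1R [0.6035 0.0113 0.215 ]
h2L [ 0.6095 -0.0731  0.215 ]
h2R [ 0.6136 -0.1187  0.215 ]
warm [0.6278 0.0313 0.211 ] 0.0919 96.5
coldL [0.4444 0.1453 0.146 ] 0.0886 68.2
railedge [0.6987 0.087  0.222 ] 0.2442 94.9
```

```bash
python3 - <<'E'
from h import *
A=(.5825,-.289)
r.set_gripper(.05)
go((*A,.2),70.2); r.move_l((*A,.077),rate=.12)
r.set_gripper(0.0); s=r.observe(); print(s['gripper_width'],s['contact_force'],s['joint_positions'][5])
for a in (45,20,2.0):
    go((*A,.077),a); s=r.observe(); print(a,np.round(s['contact_force'],1),np.round(s['moment'],2),s['joint_positions'][5])
r.hold(.2); r.set_gripper(.05); r.move_l((*A,.25),rate=.2)
c=wcam(); save('wrist','w_valve2'); print(r.observe()['time'])
E
```

```text
0.027607332081693078 [-0.65286179  2.9619946   5.61613403] -1.8034800932640973
45 [0.1 4.3 6.7] [ 0.69 -0.17 -0.01] -1.3633822181854607
20 [2.  5.  5.4] [ 0.89 -0.47 -0.04] -0.927081171858772
2.0 [4.1 4.2 5.2] [ 0.89 -0.59  0.63] -0.6139380331020194
12.3833
```

View pics/w_valve2.png

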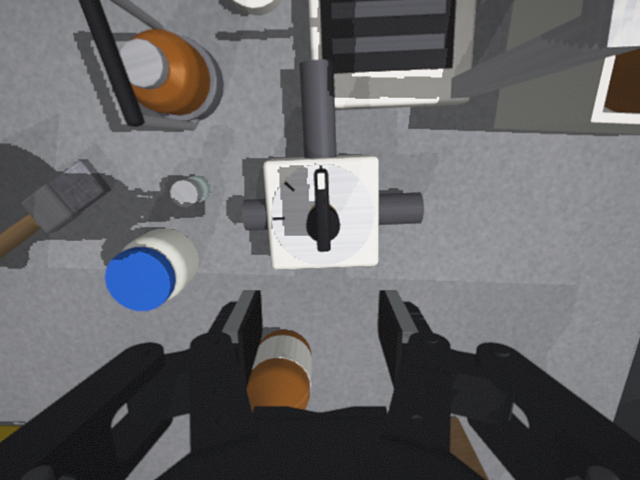

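The handle now points along the pipe at (321,172), and the stop was felt (0.63 N m), so the valve is shut. Next is the warm bottle: I take a fresh top picture for the tray after lifting.

```bash
cat >> h.py <<'E'
def tray():
    im=r.get_image('top'); c=r.camera_params('top'); cv2.imwrite('pics/tray_last.png',im[:,:,::-1])
    reg=im[140:330,100:215]; g=cv2.cvtColor(reg,cv2.COLOR_RGB2GRAY)
    m=((g<75)&(cv2.cvtColor(reg,cv2.COLOR_RGB2HSV)[:,:,1]<60)).astype(np.uint8)
    m=cv2.morphologyEx(m,cv2.MORPH_CLOSE,np.ones((3,3)))
    cs,_=cv2.findContours(m,cv2.RETR_EXTERNAL,cv2.CHAIN_APPROX_NONE)
    k=max(cs,key=lambda k:cv2.contourArea(cv2.convexHull(k))); b=cv2.boxPoints(cv2.minAreaRect(k))+[100,140]
    w=np.array([onz(c,p,.03) for p in b]); e=[w[1]-w[0],w[2]-w[1]]; e=max(e,key=np.linalg.norm)
    n=sorted([np.linalg.norm(w[1]-w[0]),np.linalg.norm(w[2]-w[1])]); a=np.degrees(np.arctan2(e[1],e[0])); a=(a+90)%180-90
    return w.mean(0),a,n
E
python3 - <<'E'
from h import *
print(tray())
B=(.6285,.033)
go((.5825,-.289,.36),5); go((*B,.34),5); r.set_gripper(.05)
r.move_l((*B,.25),rate=.15); print(r.move_l((*B,.187),rate=.08,contact_N=8))
r.set_gripper(0.); s=r.observe(); print(s['gripper_width'],s['ee_pos'],s['contact_force'])
r.move_l((*B,.25),rate=.06); r.move_l((*B,.361),rate=.12); s=r.observe(); print(s['gripper_width'],s['contact_force'],s['time']); print(tray())
E
```

```text
(array([0.4661929 , 0.35426538, 0.03      ]), np.float64(-0.21415532217191924), [np.float64(0.13775965644684657), np.float64(0.2560376514505247)])
False
0.008958836557908259 [0.62869294 0.03298843 0.18752725] [-0.85725633  0.11954712  2.54626846]
0.0002013599712440949 [-0.12409101  0.08074368 -0.4357214 ] 18.8
(array([0.46471839, 0.3542856 , 0.03      ]), np.float64(-0.21825294797540096), [np.float64(0.1378769984553489), np.float64(0.2589952785737797)])
```

The grip was lost while lifting (width went from 9 mm to 0). I need to look.

```bash
python3 - <<'E'
from h import *
import json
c=wcam(); json.dump({k:np.array(v).tolist() for k,v in c.items()},open('pics/w3.json','w')); a=save('wrist','w3'); b=save('scene','s3')
cv2.imwrite('pics/m3.png',np.hstack([cv2.resize(a,(400,300)),cv2.resize(b[150:390,250:530],(400,343))[:300]])[:,:,::-1])
E
```

```text
(no output)
```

View pics/m3.png

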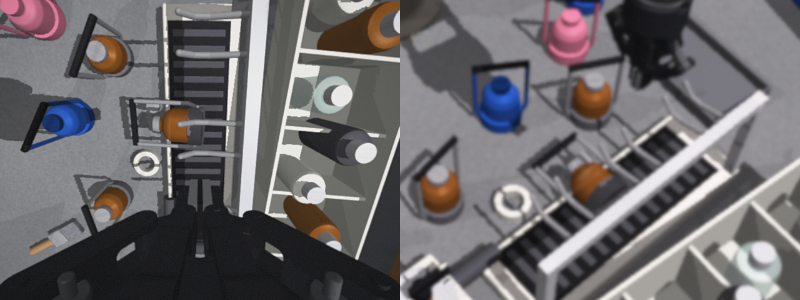

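```bash
python3 - <<'E'
import cv2,numpy as np
a=cv2.imread('pics/w3.png')[130:290,180:445]; b=cv2.imread('pics/s3.png')[235:355,315:514]
t=cv2.imread('pics/tray_last.png')[130:220,220:345]
x=cv2.resize(a,(497,300),interpolation=cv2.INTER_CUBIC); y=cv2.resize(b,(497,300),interpolation=cv2.INTER_CUBIC); z=cv2.resize(t,(300,216),interpolation=cv2.INTER_CUBIC)
o=np.zeros((600,800,3),np.uint8); o[:300,:497]=x; o[300:,:497]=y; o[:216,500:]=z; cv2.imwrite('pics/m4.png',o)
E
```

```text
(no output)
```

View pics/m4.png

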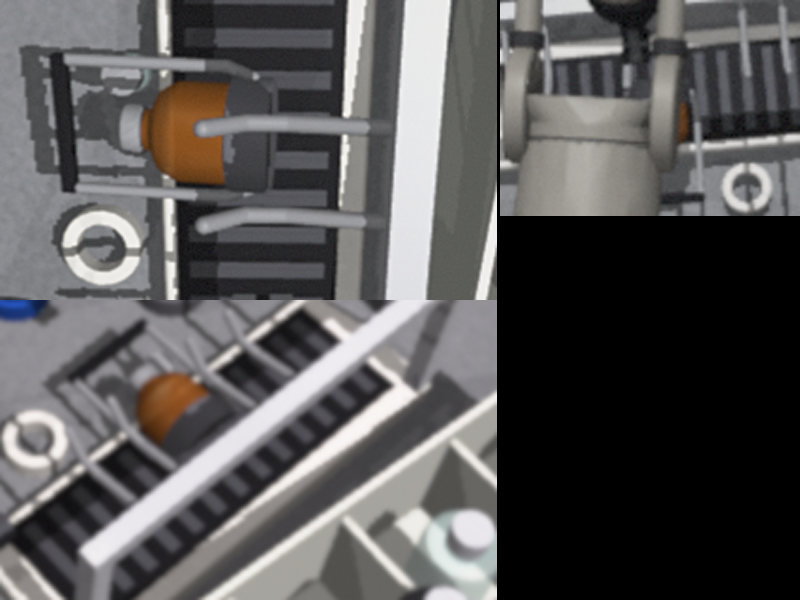

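The fault was mine: lifting straight up caught the bottle's shoulder under the prongs and pulled it out of the grip. It now lies on the grille with its bar pointing at the robot: m4 wrist crop shows the bar (57,54)-(68,190), and the scene crop shows it at (145,323)-(68,382). I'll triangulate the bar and check tilted poses so I can pick the bottle up by a wire and turn it upright.

```bash
cat >> h.py <<'E'
def tri(c1,p1,c2,p2):
    o1,d1=ray(c1,p1); o2,d2=ray(c2,p2); A=np.column_stack([d1,-d2]); t=np.linalg.lstsq(A,o2-o1,rcond=None)[0]
    a,b=o1+t[0]*d1,o2+t[1]*d2; return (a+b)/2,np.linalg.norm(a-b)
def tilt(th,al,s=1):
    """tool tilted al deg from down toward azimuth th deg, closing line horizontal"""
    th,al=np.radians([th,al]); z=np.array([np.sin(al)*np.cos(th),np.sin(al)*np.sin(th),-np.cos(al)]); y=s*np.array([-np.sin(th),np.cos(th),0]); return np.column_stack([np.cross(y,z),y,z])
E
python3 - <<'E'
from h import *
import json
w=json.load(open('pics/w3.json')); s=r.camera_params('scene')
W=lambda u,v:(180+u/1.8755,130+v/1.875); S=lambda u,v:(315+u/2.497,235+(v-300)/2.5)
for n,a,b in [('barL',(57,54),(145,323)),('barR',(68,190),(68,382)),('cap',(122,132),(140,372))]: print(n,tri(w,W(*a),s,S(*b)))
for z in (.05,.07):
  for n,p in [('wireR',(185,194)),('wireR0',(90,189)),('wireL',(205,64)),('footR',(255,190)),('footL',(255,82)),('tape',(102,245))]: print(z,n,onz(w,W(*p),z).round(4))
print(r.observe()['time'])
for p in [(.52,-.01,.06),(.47,.31,.13),(.47,.31,.2),(.52,-.01,.2)]:
  for al in (45,35,25,0,-25,-35,-45,-55,-65):
    print(p,al,[None if (q:=r.ik(p,tilt(0,al,k))) is None else np.round(q,2).tolist() for k in (1,-1)])
E
```

```text
barL (array([0.4923499 , 0.06898227, 0.05983175]), np.float64(0.002241473754563264))
barR (array([ 0.49664298, -0.02454603,  0.04815399]), np.float64(0.001903494316144833))
cap (array([0.53841895, 0.02445815, 0.0733298 ]), np.float64(0.00251413936831311))
0.05 wireR [ 0.5778 -0.0201  0.05  ]
0.05 wireR0 [ 0.5115 -0.0223  0.05  ]
0.05 wireL [0.5861 0.0698 0.05  ]
0.05 footR [ 0.6262 -0.013   0.05  ]
0.05 footL [0.62  0.061 0.05 ]
0.05 tape [ 0.5207 -0.0629  0.05  ]
0.07 wireR [ 0.5797 -0.0147  0.07  ]
0.07 wireR0 [ 0.5164 -0.0168  0.07  ]
0.07 wireL [0.5877 0.0713 0.07  ]
0.07 footR [ 0.6261 -0.0079  0.07  ]
0.07 footL [0.6201 0.0628 0.07  ]
0.07 tape [ 0.5252 -0.0556  0.07  ]
18.95
(0.52, -0.01, 0.06) 45 [[-0.29, 0.52, 2.4, 2.76, 0.58, 1.69], [-0.29, 0.52, 2.4, 2.76, 0.58, -1.46]]
(0.52, -0.01, 0.06) 35 [None, None]
(0.52, -0.01, 0.06) 25 [None, None]
(0.52, -0.01, 0.06) 0 [[-0.17, 0.54, 1.75, -0.0, 0.85, -1.74], [-0.17, 0.54, 1.75, -0.0, 0.85, 1.4]]
(0.52, -0.01, 0.06) -25 [[-0.13, 0.77, 1.37, -0.06, 1.44, -1.68], [-0.13, 0.77, 1.37, -0.06, 1.44, 1.46]]
(0.52, -0.01, 0.06) -35 [[-0.
[... 2205 characters left out ...]
25 [[-0.22, 0.16, 1.96, 0.17, 0.6, -1.91], [-0.22, 0.16, 1.96, 0.17, 0.6, 1.23]]
(0.52, -0.01, 0.2) 0 [[-0.17, 0.36, 1.59, -0.0, 1.19, -1.74], [-0.17, 0.36, 1.59, -0.0, 1.19, 1.4]]
(0.52, -0.01, 0.2) -25 [[-0.13, 0.62, 1.23, -0.06, 1.72, -1.7], [-0.13, 0.62, 1.23, -0.06, 1.72, 1.44]]
(0.52, -0.01, 0.2) -35 [[-0.12, 0.74, 1.09, -0.08, 1.92, -1.7], [-0.12, 0.74, 1.09, -0.08, 1.92, 1.44]]
(0.52, -0.01, 0.2) -45 [[-0.12, 0.85, 0.96, -0.1, 2.11, -1.7], [-0.12, 0.85, 0.96, -0.1, 2.11, 1.44]]
(0.52, -0.01, 0.2) -55 [[-0.11, 0.96, 0.85, -0.12, 2.29, -1.71], [-0.11, 0.96, 0.85, -0.12, 2.29, 1.43]]
(0.52, -0.01, 0.2) -65 [[-0.11, 1.07, 0.75, -0.15, 2.46, -1.74], [-0.11, 1.07, 0.75, -0.15, 2.46, 1.41]]
```

```bash
cat >> h.py <<'E'
def tcp(G,R): return np.array(G)+.019*np.array(R)[:,2]
E
python3 - <<'E'
from h import *
G=np.array([.517,-.0218,.051])
S=lambda p,R:None if (q:=r.ik(p,R)) is None else np.round(q,2).tolist()
for al in (0,5,8,12):
  for g in (G,G+[0,0,.05],G+[-.06,0,.04],G+[-.06,0,.22]):
    R=tilt(2.6,al,-1); print(al,g,S(tcp(g,R),R))
T=np.array([.470,.354,.02])
for th in (10,20,30):
  for al in (-65,-72,-78,-83):
    lean=np.radians(96+al-5); t=np.radians(th); u=np.array([-np.cos(t)*np.sin(lean),-np.sin(t)*np.sin(lean),np.cos(lean)])
    R=tilt(th,al,-1); g=T+u*.117+.044*np.array([np.sin(t),-np.cos(t),0]); print(th,al,g.round(3),S(tcp(g,R),R),S(tcp(g+[0,0,.1],R),R))
E
```

```text
0 [ 0.517  -0.0218  0.051 ] [-0.19, 0.58, 1.78, -0.0, 0.78, 1.34]
0 [ 0.517  -0.0218  0.101 ] [-0.19, 0.5, 1.74, -0.0, 0.9, 1.34]
0 [ 0.457  -0.0218  0.091 ] [-0.22, 0.43, 1.91, -0.0, 0.8, 1.31]
0 [ 0.457  -0.0218  0.271 ] [-0.22, 0.2, 1.66, -0.0, 1.28, 1.31]
5 [ 0.517  -0.0218  0.051 ] [-0.2, 0.55, 1.85, 0.03, 0.66, 1.3]
5 [ 0.517  -0.0218  0.101 ] [-0.2, 0.46, 1.81, 0.03, 0.78, 1.3]
5 [ 0.457  -0.0218  0.091 ] [-0.23, 0.4, 1.98, 0.04, 0.68, 1.27]
5 [ 0.457  -0.0218  0.271 ] [-0.23, 0.15, 1.72, 0.03, 1.18, 1.29]
8 [ 0.517  -0.0218  0.051 ] [-0.21, 0.53, 1.89, 0.06, 0.58, 1.26]
8 [ 0.517  -0.0218  0.101 ] [-0.21, 0.45, 1.85, 0.05, 0.71, 1.28]
8 [ 0.457  -0.0218  0.091 ] [-0.24, 0.38, 2.02, 0.07, 0.61, 1.23]
8 [ 0.457  -0.0218  0.271 ] [-0.24, 0.13, 1.76, 0.04, 1.12, 1.27]
12 [ 0.517  -0.0218  0.051 ] [-0.22, 0.51, 1.95, 0.12, 0.48, 1.2]
12 [ 0.517  -0.0218  0.101 ] [-0.22, 0.42, 1.91, 0.1, 0.61, 1.23]
12 [ 0.457  -0.0218  0.091 ] [-0.26, 0.36, 2.07, 0.13, 0.51, 1.17]
12 [ 0.457  -0.0218  0.271 ] [-0.26, 0.09, 1.81, 0.07, 1.04, 1.24]
10 -65 [0.427 0.302 0.125] [0.37, 1.09, 0.94, 0.22,
[... 234 characters left out ...]
.38, 2.64, 1.94]
10 -83 [0.462 0.308 0.136] [0.35, 1.31, 0.62, 0.37, 2.62, 1.91] None
20 -65 [0.437 0.295 0.125] [0.41, 1.12, 0.86, 0.08, 2.29, 1.65] [0.41, 1.01, 0.81, 0.09, 2.45, 1.67]
20 -72 [0.449 0.3   0.131] [0.41, 1.21, 0.73, 0.1, 2.46, 1.66] [0.41, 1.1, 0.69, 0.12, 2.6, 1.69]
20 -78 [0.46  0.304 0.134] [0.41, 1.29, 0.61, 0.12, 2.6, 1.68] None
20 -83 [0.47  0.307 0.136] None None
30 -65 [0.448 0.29  0.125] [0.46, 1.14, 0.8, -0.08, 2.33, 1.49] [0.46, 1.04, 0.75, -0.09, 2.48, 1.47]
30 -72 [0.459 0.297 0.131] [0.46, 1.24, 0.66, -0.09, 2.5, 1.48] [0.46, 1.13, 0.62, -0.12, 2.64, 1.45]
30 -78 [0.469 0.303 0.134] [0.47, 1.33, 0.53, -0.12, 2.65, 1.45] None
30 -83 [0.478 0.308 0.136] None None
```

```bash
python3 - <<'E'
from h import *
G=np.array([.517,-.0218,.051]); R=tilt(2.6,8,-1)
q=r.ik(tcp(G+[-.02,0,.16],R),R); r.move_j(q); r.set_gripper(.04)
r.move_l(tcp(G+[-.004,0,.03],R),rate=.1); print(r.move_l(tcp(G,R),rate=.04,contact_N=6), r.observe()['ee_pos'])
r.set_gripper(0.); s=r.observe(); print(s['gripper_width'],s['finger_force'])
if s['gripper_width']>.001:
    r.move_l(tcp(G+[0,0,.035],R),rate=.04); print(r.observe()['gripper_width'],r.observe()['contact_force'])
    r.move_l(tcp(G+[-.06,0,.04],R),rate=.06); print(r.observe()['gripper_width'])
    r.move_l(tcp(G+[-.06,0,.22],R),rate=.1); s=r.observe(); print(s['gripper_width'],s['contact_force'],s['moment'],s['time'])
b=save('scene','s5'); a=save('wrist','w5'); cv2.imwrite('pics/m5.png',np.hstack([cv2.resize(a,(400,300)),cv2.resize(b[60:360,220:540],(400,375))[:300]])[:,:,::-1])
E
```

```text
False [ 0.51974636 -0.02170517  0.03228914]
0.006250183678425616 58.3617228269577
0.00575181289539276 [ 0.43603826  0.39366474 -2.58169436]
0.005612266255656496
0.005815790524091696 [ 0.10209323  0.40238674 -2.85178869] [-0.17143036  0.34550861  0.02662161] 27.6167
```

View pics/m5.png

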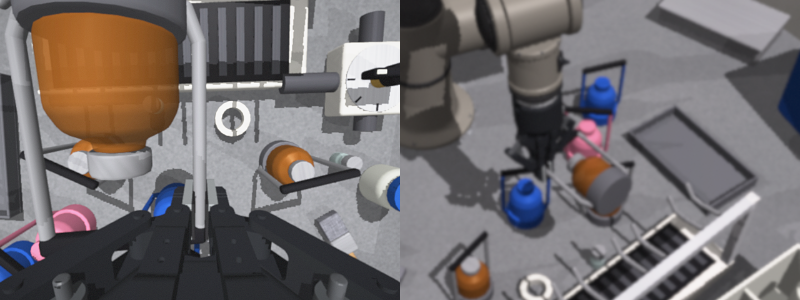

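The bottle is held by its wire (2.85 N weight), roughly horizontal and still. Now I turn it upright above the tray.

```bash
python3 - <<'E'
from h import *
print(tray())
G=np.array([.457,-.0218,.271])
def jm(g,th,al):
    R=tilt(th,al,-1); q=r.ik(tcp(g,R),R)
    if q is None: raise SystemExit(f'no ik {g} {th} {al}')
    r.move_j(q); s=r.observe(); print(al,np.round(q,2),s['gripper_width'],np.round(s['contact_force'],2))
jm([.46,0,.36],5,-20); jm([.46,.05,.36],10,-50)
T=np.array([.470,.354,.02]); th=15; t=np.radians(th); al=-73; lean=np.radians(15)
u=np.array([-np.cos(t)*np.sin(lean),-np.sin(t)*np.sin(lean),np.cos(lean)]); g=T+u*.117+.044*np.array([np.sin(t),-np.cos(t),0]); print(g)
jm(g+[0,0,.16],th,-60); jm(g+[0,0,.09],th,al); r.hold(.3); s=r.observe(); print(s['time'],s['moment'])
b=save('scene','s6'); a=save('top','t6'); cv2.imwrite('pics/m6.png',np.hstack([cv2.resize(a[120:300,70:310],(400,300)),cv2.resize(b[20:260,320:640],(400,300))])[:,:,::-1])
E
```

```text
(array([0.44630644, 0.3696298 , 0.03      ]), np.float64(-0.6989204658182899), [np.float64(0.13726438459713697), np.float64(0.24374402468490183)])
-20 [-0.12  0.36  1.25 -0.07  1.88  1.35] 0.006071482485947458 [-1.01 -0.77 -2.91]
-50 [ 0.02  0.66  0.99 -0.17  2.36  1.35] 0.005774872086135733 [ 0.43  0.48 -2.25]
[0.45213804 0.30366175 0.13301332]
-60 [0.39 0.95 0.7  0.19 2.53 1.79] 0.0058382564772633235 [ 0.26 -1.4  -2.34]
-73 [0.39 1.12 0.69 0.23 2.59 1.8 ] 0.005767589211843234 [ 0.95 -0.05 -0.93]
30.7583 [ 0.14153814 -0.80545673 -0.03509786]
```

View pics/m6.png

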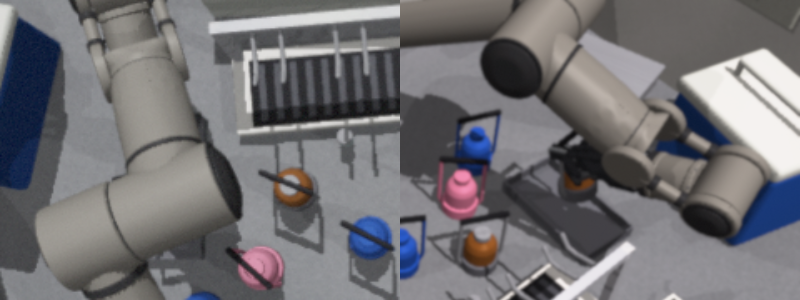

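```bash
python3 - <<'E'
from h import *
s=r.camera_params('scene')
f=lambda u,v:onz(s,(u,v),.03)
for n,P in [('t0',[(443,155),(507,211),None,(403,177)]),('m5',[(440,145.6),(505.6,202),(468,225.6),(402.4,169.6)]),('m6',[None,(504,202.4),(456,226.4),(404,168)])]:
    W=[None if p is None else f(*p).round(4) for p in P]; print(n,W,'c',((W[1]+W[3])/2).round(4))
# refined edges now
im=cv2.imread('pics/s5.png'); g=cv2.cvtColor(im,cv2.COLOR_BGR2GRAY); m=((g<60)).astype(np.uint8); m[:130]=0; m[240:]=0; m[:,:395]=0; m[:,520:]=0
cs,_=cv2.findContours(cv2.morphologyEx(m,cv2.MORPH_CLOSE,np.ones((3,3))),cv2.RETR_EXTERNAL,cv2.CHAIN_APPROX_NONE); k=max(cs,key=lambda k:cv2.contourArea(cv2.convexHull(k)))
b=cv2.approxPolyDP(cv2.convexHull(k),6,True)[:,0]; print(b.tolist(),[f(*p).round(3).tolist() for p in b])
E
```

```text
t0 [array([0.3614, 0.4192, 0.03  ]), array([0.5955, 0.4172, 0.03  ]), None, array([0.3578, 0.2818, 0.03  ])] c [0.4766 0.3495 0.03  ]
m5 [array([0.3309, 0.4363, 0.03  ]), array([0.5733, 0.4355, 0.03  ]), array([0.5718, 0.3074, 0.03  ]), array([0.3372, 0.2974, 0.03  ])] c [0.4552 0.3664 0.03  ]
m6 [None, array([0.5718, 0.4313, 0.03  ]), array([0.5564, 0.282 , 0.03  ]), array([0.3354, 0.3044, 0.03  ])] c [0.4536 0.3678 0.03  ]
[[439, 148], [501, 201]] [[0.336, 0.428, 0.03], [0.564, 0.429, 0.03]]
```

```bash
python3 - <<'E'
from h import *
T=np.array([.452,.368,.02]); th=15; t=np.radians(th); al=-73; lean=np.radians(15)
u=np.array([-np.cos(t)*np.sin(lean),-np.sin(t)*np.sin(lean),np.cos(lean)]); g=T+u*.117+.044*np.array([np.sin(t),-np.cos(t),0])
R=tilt(th,al,-1)
r.move_l(tcp(g+[0,0,.09],R),rate=.08)
print(r.move_l(tcp(g+[0,0,.03],R),rate=.06,contact_N=3.5)); 
print(r.move_l(tcp(g+[0,0,-.02],R),rate=.02,contact_N=2.0)); s=r.observe(); print(s['ee_pos']-tcp(g,R),s['contact_force'],s['gripper_width'],s['time'])
b=save('scene','s7'); a=save('wrist','w7'); cv2.imwrite('pics/m7.png',np.hstack([cv2.resize(a,(400,300)),cv2.resize(b[90:270,360:600],(400,300))])[:,:,::-1])
E
```

```text
False
True
[-0.00025681 -0.00042738 -0.00200588] [ 1.25194298 -1.86235774  4.62890414] 0.005613225334900241 33.975
```

View pics/m7.png

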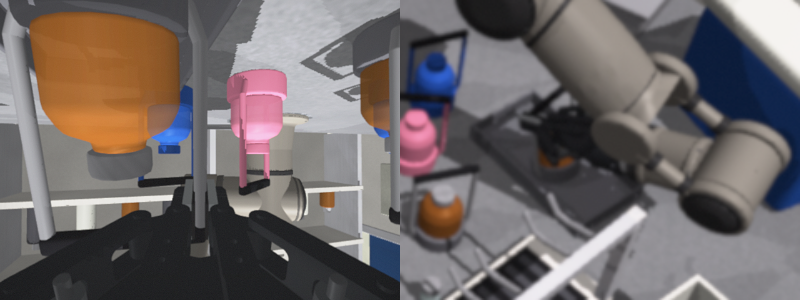

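Floor contact came at the predicted height. The bottle is nearly parallel to the upright decoy, leaning about 15°, with its foot in the tray. I release it, lower the fingers so it can rock upright, and then withdraw along the tool axis.

```bash
python3 - <<'E'
from h import *
s=r.observe(); p=np.array(s['ee_pos']); R=np.array(s['tcp_rot'])
r.set_gripper(.022); r.hold(.3); print(r.observe()['contact_force'])
r.move_l(p+[0,0,-.02],rate=.04); r.hold(.3); print(r.observe()['contact_force'])
p=p+[0,0,-.02]; r.move_l(p-R[:,2]*.11,rate=.08); print(r.observe()['contact_force'],r.observe()['time'])
q=p-R[:,2]*.13; 
try: r.move_l(q+[0.03,0,.08],rate=.15)
except Exception as e: print(e)
r.move_j([.2,.2,1.3,0,1.6,0]); print(r.observe()['ee_pos'],r.observe()['time'])
b=save('scene','s8'); a=save('top','t8'); cv2.imwrite('pics/m8.png',np.hstack([cv2.resize(a[130:280,130:330],(400,300)),cv2.resize(b[90:270,360:600],(400,300))])[:,:,::-1])
E
```

```text
[ 0.63675556 -0.77872569 -0.23717634]
[-0.35233518  0.67484038  1.44882835]Traceback (most recent call last):
  File "<stdin>", line 5, in <module>
bench.Unreachable: the arm cannot follow that straight line within its joint ranges
```

```bash
python3 - <<'E'
from h import *
s=r.observe(); p=np.array(s['ee_pos']); R=np.array(s['tcp_rot']); print(np.round(s['joint_positions'],2),p)
S=lambda q:None if q is None else np.round(q,2).tolist()
for d in (.02,.04,.05,.06,.08,.1):
    print(d,S(r.ik(p-R[:,2]*d,R)),[ (al,S(r.ik(p-R[:,2]*d,tilt(15,al,-1)))) for al in (-68,-63)], [(z,S(r.ik(p-R[:,2]*d-[0,0,z],R))) for z in (.01,.02,.03)])
E
```

```text
[0.41 1.22 0.77 0.21 2.41 1.77] [0.41633782 0.31257646 0.10535967]
0.02 [0.41, 1.26, 0.67, 0.23, 2.48, 1.79] [(-68, [0.41, 1.21, 0.72, 0.2, 2.39, 1.77]), (-63, [0.41, 1.15, 0.78, 0.18, 2.3, 1.76])] [(0.01, [0.41, 1.27, 0.66, 0.22, 2.47, 1.79]), (0.02, [0.41, 1.29, 0.66, 0.22, 2.46, 1.78]), (0.03, [0.41, 1.3, 0.66, 0.22, 2.45, 1.78])]
0.04 [0.4, 1.3, 0.55, 0.25, 2.55, 1.82] [(-68, [0.4, 1.25, 0.61, 0.21, 2.46, 1.79]), (-63, [0.41, 1.19, 0.67, 0.19, 2.37, 1.77])] [(0.01, [0.4, 1.32, 0.54, 0.24, 2.54, 1.81]), (0.02, [0.4, 1.33, 0.54, 0.24, 2.53, 1.81]), (0.03, [0.4, 1.34, 0.54, 0.23, 2.52, 1.8])]
0.05 [0.4, 1.33, 0.48, 0.26, 2.59, 1.84] [(-68, [0.4, 1.27, 0.54, 0.22, 2.5, 1.8]), (-63, [0.41, 1.21, 0.61, 0.19, 2.41, 1.78])] [(0.01, [0.4, 1.34, 0.48, 0.25, 2.58, 1.83]), (0.02, [0.4, 1.35, 0.47, 0.25, 2.57, 1.83]), (0.03, [0.4, 1.37, 0.47, 0.25, 2.56, 1.82])]
0.06 [0.4, 1.36, 0.4, 0.28, 2.64, 1.86] [(-68, [0.4, 1.3, 0.47, 0.23, 2.54, 1.82]), (-63, [0.4, 1.23, 0.55, 0.2, 2.44, 1.79])] [(0.01, [0.4, 1.37, 0.4, 0.27, 2.63, 1.85]), (0.02, [0.4, 1.38, 0.4, 0.27, 2.62, 1.85]), (0.03, [0.4, 1.4, 0.39, 0.26, 2.61, 1.84])]
0.08 None [(-68, [0.4, 1.36, 0.3, 0.27, 2.65, 1.86]), (-63, [0.4, 1.29, 0.4, 0.22, 2.53, 1.81])] [(0.01, None), (0.02, None), (0.03, None)]
0.1 None [(-68, None), (-63, None)] [(0.01, None), (0.02, None), (0.03, None)]
```

```bash
python3 - <<'E'
from h import *
s=r.observe(); p=np.array(s['ee_pos']); R=np.array(s['tcp_rot'])
r.move_l(p-R[:,2]*.056,rate=.06); print(r.observe()['contact_force'])
for d,al in ((.066,-68),(.08,-65)):
    r.move_l(p-R[:,2]*d,tilt(15,al,-1),rate=.04); print(d,r.observe()['contact_force'])
R2=tilt(15,-65,-1); e=np.array(r.observe()['ee_pos'])
S=lambda q:None if q is None else np.round(q,2).tolist()
for v in ([0,0,.05],[0,0,.1],[0,-.05,.0],[0,-.08,0]): print(v,[(al,S(r.ik(e+v,tilt(15,al,-1)))) for al in (-65,-55,-45,-30)])
b=save('scene','s8'); a=save('wrist','w8'); cv2.imwrite('pics/m8.png',np.hstack([cv2.resize(a,(400,300)),cv2.resize(b[90:270,360:600],(400,300))])[:,:,::-1])
print(r.observe()['time'])
E
```

```text
[ 0.39775822  0.56859233 -0.34285787]
0.066 [ 0.37971066 -0.98046763  0.15483204]
0.08 [-1.89430965e-04 -5.39215747e-01 -1.59075189e-01]
[0, 0, 0.05] [(-65, [0.4, 1.28, 0.33, 0.27, 2.65, 1.87]), (-55, [0.4, 1.14, 0.5, 0.18, 2.44, 1.79]), (-45, [0.41, 1.01, 0.67, 0.13, 2.23, 1.76]), (-30, [0.42, 0.83, 0.92, 0.09, 1.9, 1.74])]
[0, 0, 0.1] [(-65, None), (-55, [0.4, 1.12, 0.43, 0.21, 2.54, 1.82]), (-45, [0.41, 0.99, 0.6, 0.14, 2.33, 1.78]), (-30, [0.42, 0.8, 0.85, 0.09, 2.01, 1.75])]
[0, -0.05, 0.0] [(-65, [0.34, 1.24, 0.54, 0.12, 2.49, 1.7]), (-55, [0.35, 1.12, 0.69, 0.09, 2.29, 1.68]), (-45, [0.35, 1.0, 0.85, 0.07, 2.08, 1.67]), (-30, [0.36, 0.82, 1.08, 0.05, 1.76, 1.67])]
[0, -0.08, 0] [(-65, [0.31, 1.21, 0.63, 0.07, 2.44, 1.64]), (-55, [0.31, 1.09, 0.76, 0.05, 2.25, 1.63]), (-45, [0.31, 0.97, 0.91, 0.04, 2.05, 1.63]), (-30, [0.32, 0.8, 1.13, 0.03, 1.73, 1.63])]
37.6833
```

View pics/m8.png

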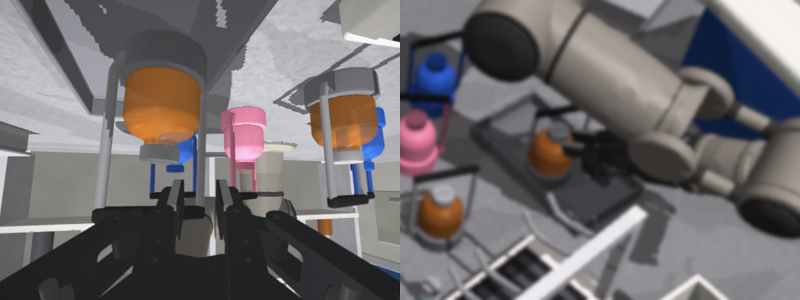

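The warm bottle stands upright in the middle of the tray, and the finger tips are about 25 mm clear of its wire. I back out and measure the cold bottles' bars from above.

```bash
cat >> h.py <<'E'
def bar(c,im,X,z=.146):
    """black bar nearest to the expected point X: mid, angle, length on plane z"""
    m=(im.max(2)<48).astype(np.uint8); n,l,st,ce=cv2.connectedComponentsWithStats(m); u=proj(c,[*X,z])[0]; out=[]
    for i in range(1,n):
        if st[i,4]<150: continue
        pts=np.argwhere(l==i)[:,::-1].astype(np.float32); (cx,cy),(w,h),_=cv2.minAreaRect(pts)
        b=cv2.boxPoints(cv2.minAreaRect(pts)); 
        if np.linalg.norm(b[1]-b[0])<np.linalg.norm(b[2]-b[1]): e=((b[0]+b[1])/2,(b[2]+b[3])/2)
        else: e=((b[1]+b[2])/2,(b[3]+b[0])/2)
        P,Q=onz(c,e[0],z),onz(c,e[1],z); d=Q-P; L=np.linalg.norm(d)
        if .07<L<.13: out.append((np.linalg.norm((P+Q)/2-[*X,z]),((P+Q)/2).round(4),(np.degrees(np.arctan2(d[1],d[0]))%180).round(1),L.round(4),min(w,h)))
    return sorted(out,key=lambda o:o[0])[:2]
E
python3 - <<'E'
from h import *
e=np.array(r.observe()['ee_pos'])
r.move_l(e+[0,0,.05],tilt(15,-55,-1),rate=.1); r.move_l(e+[0,0,.12],tilt(15,-45,-1),rate=.12)
go((.5,.25,.36),5)
top=r.get_image('top'); cv2.imwrite('pics/t9.png',top[:,:,::-1])
for n,X,a in (('L',(.443,.143),-22.5),('R',(.444,-.168),15.5)):
    go((*X,.34),a); c=wcam(); im=save('wrist','w_'+n); print(n,bar(c,im,X)); s=r.observe(); print(s['time'],np.round(s['joint_positions'],2))
    go((*X,.30),a); c=wcam(); im=save('wrist','w_'+n+'2'); print(n,bar(c,im,X))
print(tray())
E
```

```text
L [(np.float64(0.14890942556533104), array([0.3076, 0.2051, 0.146 ]), np.float64(48.8), np.float64(0.093), 9.981306076049805), (np.float64(0.2682093441257059), array([0.2313, 0.3077, 0.146 ]), np.float64(71.8), np.float64(0.0933), 14.850651741027832)]
41.1083 [0.15 0.17 1.46 0.   1.51 0.54]
L [(np.float64(0.0049153582996715435), array([0.4402, 0.1471, 0.146 ]), np.float64(66.9), np.float64(0.0927), 6.934276580810547), (np.float64(0.14709742022797612), array([0.3092, 0.2041, 0.146 ]), np.float64(50.9), np.float64(0.093), 12.331491470336914)]
R [(np.float64(0.0049151514396450265), array([ 0.4391, -0.1677,  0.146 ]), np.float64(104.1), np.float64(0.0936), 7.998189926147461)]
42.7 [-0.52  0.18  1.44  0.    1.52 -0.79]
R [(np.float64(0.0024426191343635273), array([ 0.4419, -0.1668,  0.146 ]), np.float64(107.2), np.float64(0.0932), 10.934375762939453)]
(array([0.44626419, 0.37092112, 0.03      ]), np.float64(-0.60583499478399), [np.float64(0.1397414540673747), np.float64(0.24377971626757625)])
```

```bash
cat >> h.py <<'E'
HK={0:(.620,.165),1:(.630,.0355),2:(.640,-.094)}; WX=np.array([np.cos(np.radians(4.5)),np.sin(np.radians(4.5)),0])
def W(): s=r.observe(); return round(s['gripper_width'],4),np.round(s['contact_force'],1).tolist(),round(s['time'],1)
def pick(X,a):
    go((*X,.26),a); r.set_gripper(.05); print('down',r.move_l((*X,.123),rate=.1,contact_N=8)); r.set_gripper(0.); print('grip',W())
    r.move_l((*X,.18),rate=.08); r.move_l((*X,.33),rate=.15); print('lift',W())
def hang(k):
    H=np.array([*HK[k],.205-.019]); A=H-.092*WX
    go(A+[0,0,.13],4.5); print('over',W()); r.move_l(A+[0,0,.032],rate=.12); r.hold(.4)
    hit=r.move_l(H+[0,0,.032],rate=.06,contact_N=6); print('in',hit,W(),(np.array(r.observe()['ee_pos'])-H).round(4))
    return hit
E
python3 - <<'E'
from h import *
pick((.4418,-.1672),15.5)
if r.observe()['gripper_width']>.004: hang(2)
E
```

```text
down False
grip (0.0086, [0.9, 0.1, 2.0], 45.7)
lift (0.0083, [0.2, 0.7, -2.7], 47.7)
over (0.0089, [-0.4, 0.0, -2.0], 48.3)
in False (0.0087, [-0.1, -0.1, -2.3], 51.3) [-0.0002 -0.      0.0321]
```

```bash
cat >> h.py <<'E'
def lower(k):
    H=np.array([*HK[k],.205-.019]); hit=r.move_l(H+[0,0,-.008],rate=.03,contact_N=2.5); e=np.array(r.observe()['ee_pos'])-H
    print('lower',hit,e.round(4),W()); return hit,e
def release(k):
    r.set_gripper(.045); r.hold(.3); print('rel',W()); e=np.array(r.observe()['ee_pos']); print('up',r.move_l([e[0],e[1],.32],rate=.08,contact_N=6),W())
E
python3 - <<'E'
from h import *
hit,e=lower(2)
if hit and abs(e[2])<.007: release(2)
b=save('scene','s10'); save('wrist','w10')
E
```

```text
lower True [-0.0001  0.      0.0022] (0.0091, [-0.8, 0.4, 5.0], 52.3)
rel (0.045, [0.3, -0.2, 0.4], 53.0)
up False (0.0448, [-0.5, 0.5, -0.1], 54.8)
```

```bash
python3 - <<'E'
from h import *
go((.55,-.09,.38),4.5); c=wcam(); im=save('wrist','w11'); print('hung',bar(c,im,HK[2],.211))
go((.443,.1447,.36),-22.5); pick((.443,.1447),-22.5)
if r.observe()['gripper_width']>.004:
    if not hang(0):
        hit,e=lower(0)
        if hit and abs(e[2])<.007: release(0)
E
```

```text
hung [(np.float64(0.00410785337890448), array([ 0.6359, -0.0935,  0.211 ]), np.float64(95.5), np.float64(0.0943), 12.570632934570312), (np.float64(0.16799604804028134), array([0.7679, 0.0149, 0.211 ]), np.float64(4.6), np.float64(0.0784), 62.0)]
down False
grip (0.0091, [-2.8, 0.8, 5.4], 59.2)
lift (0.0092, [-0.2, -0.7, -3.4], 61.2)
over (0.0088, [-0.5, -0.3, -3.4], 61.7)
in False (0.0087, [0.2, -0.2, -3.6], 64.8) [-0.0002  0.      0.0321]
lower True [-0.0001 -0.      0.0019] (0.009, [0.0, 0.7, 3.5], 65.7)
rel (0.045, [-0.2, -0.6, 0.3], 66.5)
up False (0.0452, [0.2, 0.3, -0.8], 68.3)
```

```bash
python3 - <<'E'
from h import *
import json
go((.54,.15,.38),4.5); c=wcam(); im=save('wrist','w12'); print('hung0',bar(c,im,HK[0],.211)[:1])
go((.5825,-.289,.36),4.5); go((.5825,-.289,.25),4.5); c=wcam(); a=save('wrist','w13'); json.dump({k:np.array(v).tolist() for k,v in c.items()},open('pics/w13.json','w'))
b=save('scene','s13'); t=save('top','t13'); print(tray(),W())
o=np.zeros((600,800,3),np.uint8); o[:300,:400]=cv2.resize(a[120:300,200:440],(400,300)); o[:300,400:]=cv2.resize(t[110:290,140:380],(400,300)); o[300:]=cv2.resize(b[130:332,250:520],(800,600))[130:430] if 0 else cv2.resize(b[130:340,240:520],(800,600))[100:400]
cv2.imwrite('pics/m13.png',o[:,:,::-1])
E
```

```text
hung0 [(np.float64(0.17052478275443994), array([0.7706, 0.0849, 0.211 ]), np.float64(154.9), np.float64(0.0905), 52.837013244628906)]
(array([0.44644827, 0.37123667, 0.03      ]), np.float64(-0.7604285644437709), [np.float64(0.13931869360787266), np.float64(0.24377021801137908)]) (0.0449, [0.6, -0.7, -0.3], 71.2)
```

View pics/m13.png

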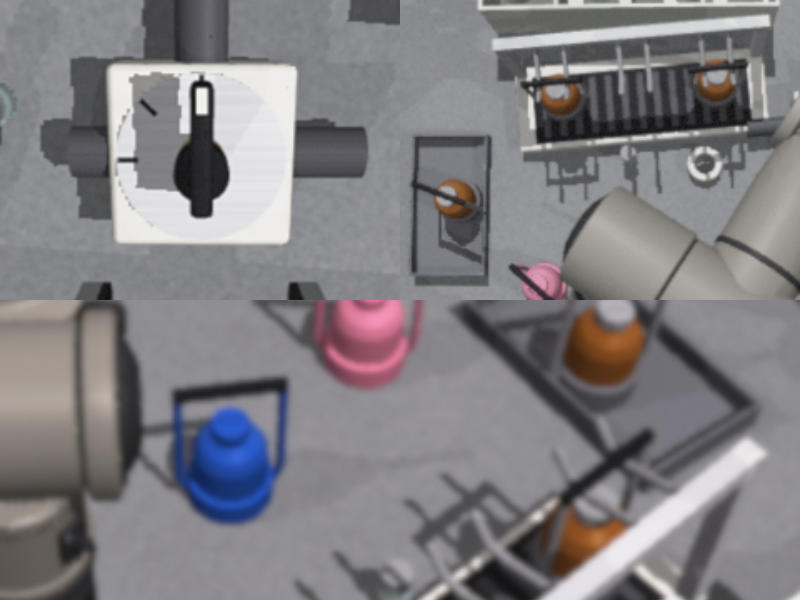

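All good: the valve handle sits on the 0 tick, both cold bottles hang on the outer hooks, and the warm bottle stands in the tray. Now I turn the valve to 45° and measure the result.

```bash
cat >> h.py <<'E'
def valve_angle(c,im,A=(.5825,-.289)):
    """principal direction of the long black end of the handle, deg relative to shut (white mark end)"""
    m=(im.max(2)<60).astype(np.uint8); n,l,st,ce=cv2.connectedComponentsWithStats(m); u=proj(c,[*A,.106])[0]
    ys,xs=np.mgrid[:480,:640]; best=None
    i=l[m.astype(bool)&((xs-u[0])**2+(ys-u[1])**2<15**2)]; i=np.bincount(i).argmax()
    P=np.array([onz(c,(x,y),.106) for y,x in np.argwhere(l==i)])[:,:2]-A; d=np.hypot(*P.T); far=P[d>.024]; v=far.mean(0)
    return np.degrees(np.arctan2(v[1],v[0]))-94.5, d.max(), len(far)
E
python3 - <<'E'
from h import *
import json
f=lambda n:(json.load(open(f'pics/{n}.json')),cv2.imread(f'pics/{n}.png')[:,:,::-1])
for n in ('w_valve','w13'):
    print(n,valve_angle(*f(n)))
c=r.camera_params('top'); P=onz(c,(140+12*.6,110+183*.6),.151);Q=onz(c,(140+75*.6,110+208*.6),.151); print('tray bottle',(P+Q)/2,np.linalg.norm(P-Q))
A=(.5825,-.289)
r.move_l((*A,.077),rate=.12); r.set_gripper(0.); print(W())
for a in (27,49.5): go((*A,.077),a); print(a,W())
r.hold(.2); r.set_gripper(.045); r.move_l((*A,.25),rate=.15); c=wcam(); im=save('wrist','w14'); print(valve_angle(c,im),W())
E
```

```text
w_valve (np.float64(68.45285623541366), np.float64(0.04746023283785865), 236)
w13 (np.float64(-1.4737474229153946), np.float64(0.048382308766882584), 199)
tray bottle [0.44985208 0.34752738 0.151     ] 0.11197872275592
(0.0274, [4.9, 1.0, 3.0], 73.0)
27 (0.0271, [5.1, 1.0, 3.2], 73.5)
49.5 (0.0273, [5.0, 0.9, 3.7], 74.0)
(np.float64(45.432995886021445), np.float64(0.04948849518780546), 207) (0.0448, [0.8, 0.2, -0.5], 75.8)
```

```bash
python3 - <<'E'
from h import *
r.move_l((.5825,-.289,.30),rate=.15); r.hold(.5); print(tray()[0]); print(r.finish_job())
E
```

```text
[0.44457624 0.37091282 0.03      ]
the job is handed in; nothing more can be done
None
```

The job is handed in at about 77 s of the 210 s, verdict not shown: valve at about 45° (measured 45–47°), both cold bottles on the outer hooks, and the warm bottle upright in the tray after I dropped it while unhooking and stood it up again.

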